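# Push a tube rack up the loading lane of a sampler

### The arm

A 6-joint arm with a two-finger parallel gripper is mounted at the origin on the work surface. World frame = base frame: x ahead of the robot, y to its left, z up, the work surface at z = 0. Lengths are in mm, angles in rad, forces in N, time in s.
With the tool pointing down it reaches from about 325 to 875 mm from the base axis. Payload 4.4 kg.
Tool frame: the origin (TCP) lies on the centre line of the jaws, within the pads' length; the fingertips stand ahead of it and the grasp point (between the pads) lies 6 mm ahead of it (ctrl.tcp_to_tips is the z of the fingertips in the tool frame, in mm); z points along the fingers, y is the direction in which the jaws open and shut (so a half turn about z gives the same grasp; the last joint's range is limited). The gripper opens to 85 mm and grips with 20 to 120 N. Pads are 22 mm wide; open, the fingers measure 114 mm over their backs; the gripper's body (76 mm by 85 mm) begins 54 mm behind the grasp point. The pads swing forward as they close: fully open they stand 13 mm farther back than shut.
Start: joints at [-1.331, 0.207, 1.542, -0, 1.393, -0.15], TCP at [219.022, -531.655, 256.282] pointing down, gripper open.
Joint ranges: [-2.73, 2.73], [-0.86, 2.22], [0.23, 2.46], [-1.11, 4.25], [0.08, 2.63], [-2.82, 2.82]. Speed limits (rad/s): [2.79, 2.79, 3.14, 3.14, 3.14, 3.14].

### API

Orientations are given as a 3x3 rotation matrix whose columns are the frame's x, y, z axes.
In Python, from plant import ctrl, sensors, optics gives the robot as it stands. Calls block until the motion is done:
- ctrl.move_ptp(position, orientation): joint-space move of the TCP to a pose.
- ctrl.move_l(position, rot=None, vel=150, threshold=None): straight line of the TCP; rot=None keeps the orientation; vel is the mean speed in mm/s. With threshold (N) it stops when the force on the tool has changed by that much, and returns True; else False.
- ctrl.set_joints(angles): joint-space move.
- ctrl.gripper_to(opening, force=None): finger opening in mm; force is the grip in N (None keeps the last); returns when the fingers have stopped.
- ctrl.hold(seconds).
- ctrl.solve_ik(position, orientation): joint angles nearest the present ones, or None.
- sensors.read_state(): the state.
- optics.grab_frame(name): name is "scene" or "side" or "wrist"; returns (picture, depth): 420x560x3 uint8, red, green, blue; 420x560 float32, mm along the optical axis (not along the pixel's ray), 0 where there is no reading.
- optics.camera_params(name): a dict with "mtx" (3x3 intrinsics, pixels), "R" (3x3) and "t" (3): a world point X has camera coordinates R X + t; the wrist camera has in their place "T_tool_cam" (4x4, takes a point from camera to tool coordinates, whose origin is the TCP and whose axes are the flange's). Camera axes: x right, y down, z forward; pixel columns grow to the right and rows downward; lengths in mm; the calibration is good to about 2 mm. A picture is of the moment at which its call begins: read the wrist's pose just before it. camera_params takes no time and is no camera call.
A pose or a line that the arm cannot do raises ctrl.MotionError and nothing moves.
- ctrl.finish_job(): hands the job in, once; it reports no verdict.
The state is a dict: "t": time; "q": joint angles; "qvel": joint speeds; "tau": joint torques, N m; "eef_pos": TCP position; "eef_rot": TCP orientation; "force": force on the tool from outside, world axes, zero at the start; "wrist_torque": the same for the moment, N m; "grip_width": finger opening in mm.
Only numpy, scipy, OpenCV 4.12 (cv2) and the standard library are available. Lean on these libraries where they do the work, as an engineer would, in place of code of your own. Each camera call takes 0.05 s, during which the arm holds its last target.

### The job

Load the sampler: line the tube rack up with the lane by nudging it with the fingertips, then push it down the lane until its front end is home against the end stop, and move clear. The samples have settled, so push gently, keep the rack flat on the deck (do not pick it up), and let neither the rack nor the gripper touch either guide rail. Leave the bottle, the jar and the vial where they stand.

Things in the scene. Friction and masses are not known exactly. Their poses are not given: they have to be found in the camera images.
- sampler: tube sampler fixed to the bench: grey deck 200 mm wide (x), 490 mm long (y), its top 12 mm above the bench, open from y = -270 mm to the lane mouth at y = 0, then a lane between two low rails; place and heading vary. Origin on the bench under the middle of the lane mouth; y points down the lane (pushing direction), x across it towards rail_far, z up.
- rail_near: aluminium guide rail on the sampler's -x side, top 18 mm above the deck, inner face 38 mm from the lane's centre line, 5 mm thick with a 14 mm wide foot outside it, from y = 5 to 200 mm; its first end flares outwards from y = 5 to -21 mm. Not to be touched. Frame as sampler.
- rail_far: mirror image of rail_near on the +x side; the lane is 76 mm wide, 6 mm beside the rack either side. Not to be touched. Frame as sampler.
- lane_mouth (a point): middle of the lane mouth, on the deck surface; axes as sampler
- lane_end (a point): middle of the fixed end stop's rubber face, at deck level, 200 mm down the lane from the mouth; axes as sampler. Behind it stands the white housing, 167 mm high; its needle arm overhangs the last 34 mm of the lane, 100 mm above the bench at its lowest.
- rack: white closed-sided tube rack, 64 mm wide (x), 140 mm long (y), 52 mm high, flat faces and underside; capped tubes stand up to 73 mm above the underside. 0.3 to 0.6 kg, slides on the deck with plain friction. Starts loose before the lane mouth, up to 20 mm off its line and turned up to 11 degrees. Origin at the centre of the underside; y along its length towards the lane.
- rack_front (a point): lower middle of the rack's leading end face, at underside level, 70 mm ahead of its origin
- rack_back (a point): lower middle of the rack's trailing end face, the one to push, at underside level, 70 mm behind its origin
- bottle: clear bottle with a blue cap, 62 mm across, 160 mm high, standing on the bench beyond the lane; origin at the centre of its base. Not to be disturbed.
- jar: glass jar with a steel lid, 72 mm across, 85 mm high, standing on the bench beyond the lane; origin at the centre of its base. Not to be disturbed.
- vial: small brown capped vial, 24 mm across, 45 mm high, standing on the deck outside the near rail; origin at the centre of its base. Not to be disturbed.
Not all that is in view belongs to the job. What is shaped like the rack but yellow is not meant.

How it is judged:
By the outcome, as a careful person would: the job done as asked, in the order asked, and still so for the second after the job is handed in, with the robot touching nothing.
It also fails if it takes over 64 s, if anything falls off the work surface, if the arm or the gripper's body presses on something with over 40 N, if the wrist force passes 120 N, or if a joint passes its speed limit or range.

## Working session

There is one attempt and no reset: what is moved stays moved. The work goes in short steps, each a Python script; the robot and the scene stay as the last script left them, time stands still between calls to the robot, and variables do not carry over. Pictures are saved under pics/ and viewed, and the job is handed in when it is done.

```bash
ls; mkdir -p pics
python3 - <<'E'
from plant import ctrl,sensors,optics
import cv2,numpy as np
np.set_printoptions(precision=3,suppress=True)
print(ctrl.tcp_to_tips)
for n in ("scene","side"):
    p,d=optics.grab_frame(n); cv2.imwrite(f"pics/{n}0.png",p[:,:,::-1]); np.save(f"pics/{n}0.npy",d); c=optics.camera_params(n);print(n,c['mtx'],c['R'],c['t'],-c['R'].T@c['t'])
print(optics.camera_params("wrist"),sensors.read_state())
E
```

```text
pics
25.0
scene [[536.587   0.    284.442]
 [  0.    536.587 203.139]
 [  0.      0.      1.   ]] [[-0.596  0.803 -0.005]
 [ 0.651  0.479 -0.589]
 [-0.471 -0.354 -0.808]] [ 351.609 -293.205 1579.49 ] [1143.47   416.96  1105.897]
side [[532.626   0.    286.141]
 [  0.    532.626 222.55 ]
 [  0.      0.      1.   ]] [[-0.823 -0.568  0.003]
 [-0.272  0.389 -0.88 ]
 [ 0.499 -0.725 -0.475]] [417.913 195.34  884.585] [-43.935 802.801 590.662]
{'mtx': array([[338.955,   0.   , 282.446],
       [  0.   , 338.955, 210.811],
       [  0.   ,   0.   ,   1.   ]]), 'T_tool_cam': array([[  -0.   ,   -0.954,   -0.301,   78.049],
       [   1.   ,   -0.   ,   -0.001,   -1.074],
       [   0.001,   -0.301,    0.954, -117.931],
       [   0.   ,    0.   ,    0.   ,    1.   ]])} {'t': 0.1, 'q': array([-1.33 ,  0.207,  1.543,  0.   ,  1.393, -0.151]), 'qvel': array([-0.001, -0.001, -0.004,  0.001, -0.001, -0.002]), 'tau': array([ -0.001, -38.41 , -29.255,  -0.   ,   0.005,  -0.   ]), 'eef_pos': array([ 218.879, -531.015,  255.196]), 'eef_rot': array([[ 0.925,  0.381, -0.001],
       [ 0.381, -0.925,  0.002],
       [ 0.   , -0.002, -1.   ]]), 'force': array([ 0.188,  0.541, -0.231]), 'wrist_torque': array([ 0.055, -0.002,  0.04 ]), 'grip_width': 85.29780392454903}
```

View pics/scene0.png

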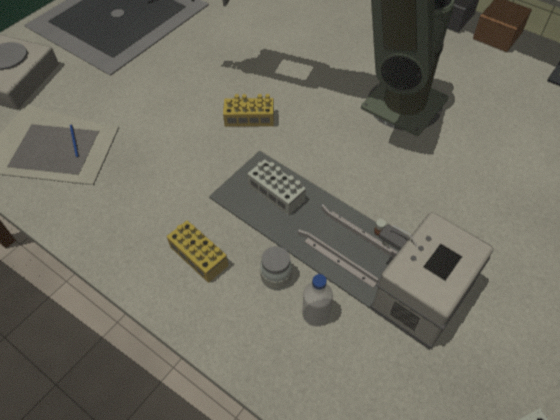

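View pics/side0.png

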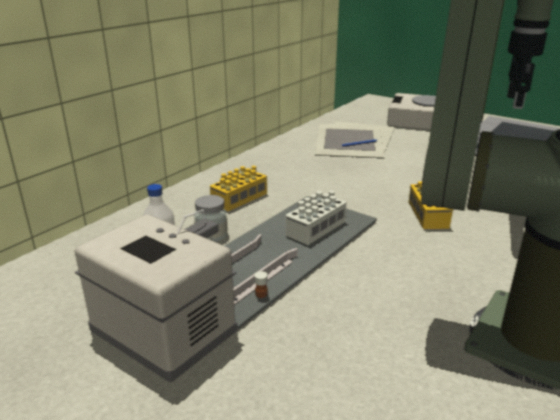

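The white rack is at scene (277,185). It could be confused with the yellow racks at (249,110) and (198,248), which are rejected by colour. The deck's back edge runs (260,152) to (210,197), the rails end near (325,208) and (301,233), and the vial is at (380,226). Next is a rough localisation and a close crop.

```bash
cat > h.py <<'E'
import numpy as np,cv2
from plant import ctrl,sensors,optics
np.set_printoptions(precision=3,suppress=True)
def cam(name,state=None):
    c=optics.camera_params(name)
    if name!="wrist": return c['mtx'],c['R'].T,-c['R'].T@c['t']
    T=c['T_tool_cam'];R=np.array(state['eef_rot']);p=np.array(state['eef_pos'])
    return c['mtx'],R@T[:3,:3],p+R@T[:3,3]
def ray(C,uv,z):
    K,R,o=C; uv=np.atleast_2d(np.asarray(uv,float))
    d=np.c_[(uv[:,0]-K[0,2])/K[0,0],(uv[:,1]-K[1,2])/K[1,1],np.ones(len(uv))]@R.T
    return o+d*((z-o[2])/d[:,2])[:,None]
def proj(C,X):
    K,R,o=C; p=(np.atleast_2d(X)-o)@R; return np.c_[p[:,0]/p[:,2]*K[0,0]+K[0,2],p[:,1]/p[:,2]*K[1,1]+K[1,2]]
def grab(name,fn):
    s=sensors.read_state() if name=="wrist" else None
    p,d=optics.grab_frame(name); cv2.imwrite(f"pics/{fn}.png",p[:,:,::-1]); np.save(f"pics/{fn}.npy",d)
    C=cam(name,s); np.savez(f"pics/{fn}_cam.npz",K=C[0],R=C[1],o=C[2]); return p,d,C
def load(fn):
    z=np.load(f"pics/{fn}_cam.npz"); return cv2.imread(f"pics/{fn}.png")[:,:,::-1],np.load(f"pics/{fn}.npy"),(z['K'],z['R'],z['o'])
E
python3 - <<'E'
from h import *
C=cam("scene")
print("deck back",ray(C,[[260,152],[210,197]],12))
print("rail starts",ray(C,[[325,208],[301,233]],30))
print("rack top z64",ray(C,[[251,163],[263,160],[305,187],[292,200],[249,178]],64))
print("vial",ray(C,[[380,226]],50),"bottle",ray(C,[[319,281]],160),"jar",ray(C,[[276,256]],85))
im=cv2.imread("pics/scene0.png")[140:220,200:340]; cv2.imwrite("pics/crop0.png",cv2.resize(im,None,fx=5,fy=5,interpolation=cv2.INTER_CUBIC))
E
```

```text
deck back [[ 408.271 -217.411   12.   ]
 [ 603.541 -226.02    12.   ]]
rail starts [[469.918  35.267  30.   ]
 [564.565  30.213  30.   ]]
rack top z64 [[ 486.03  -182.754   64.   ]
 [ 460.056 -164.33    64.   ]
 [ 467.728  -27.675   64.   ]
 [ 518.693  -30.027   64.   ]
 [ 527.139 -156.238   64.   ]]
vial [[448.862 176.     50.   ]] bottle [[705.062 170.885 160.   ]] jar [[675.606  40.674  85.   ]]
```

View pics/crop0.png

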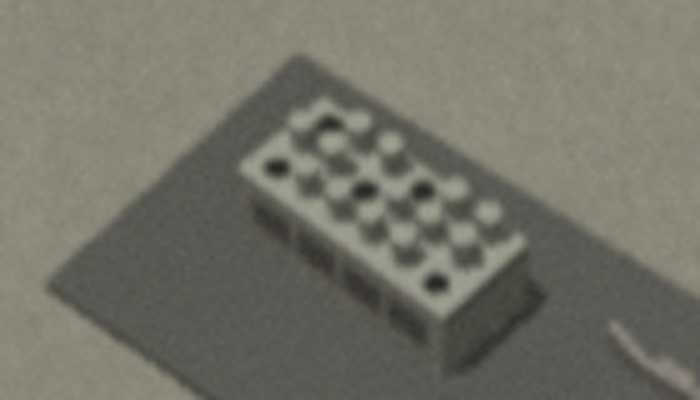

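Run:
```python
from h import *
a=0.05; sx=np.array([np.cos(a),-np.sin(a),0]); sy=np.array([np.sin(a),np.cos(a),0])
R=np.c_[-sy,-sx,[0,0,-1]]
print(np.linalg.det(R))
for p in ([512,-20,330],[505,-150,60],[518,60,60],[500,-230,60]):
    for RR in (R,R@np.diag([-1,-1,1])): print(p,ctrl.solve_ik(p,RR))
ctrl.move_ptp([512,-20,330],R)
s=sensors.read_state(); print(s['t'],s['eef_pos'],s['eef_rot'])
grab("wrist","w1")
```

```text
1.0000000000000002
[512, -20, 330] None
[512, -20, 330] [-0.208  0.023  1.593 -0.     1.526 -0.158]
[505, -150, 60] [-0.453  0.357  1.81  -0.     0.975  2.738]
[505, -150, 60] [-0.453  0.357  1.81  -0.     0.975 -0.403]
[518, 60, 60] None
[518, 60, 60] [-0.051  0.347  1.823 -0.     0.971 -0.001]
[500, -230, 60] [-0.588  0.397  1.75  -0.     0.994  2.603]
[500, -230, 60] [-0.588  0.397  1.75  -0.     0.994 -0.538]Traceback (most recent call last):
  File "<stdin>", line 7, in <module>
plant.MotionError: the arm cannot take that pose within its joint ranges
```

Run:
```python
from h import *
a=0.05; sx=np.array([np.cos(a),-np.sin(a),0]); sy=np.array([np.sin(a),np.cos(a),0])
R=np.c_[sy,sx,[0,0,-1]]
ctrl.move_ptp([516,20,320],R)
s=sensors.read_state(); print(s['t'],s['eef_pos'],s['eef_rot'])
grab("wrist","w1")
```

```text
2.35 [516.042  19.16  319.826] [[ 0.051  0.999 -0.   ]
 [ 0.999 -0.051 -0.   ]
 [-0.    -0.    -1.   ]]
```

View pics/w1.png

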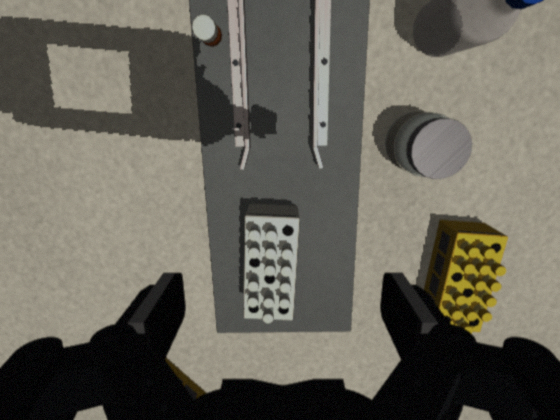

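The picture shows the rack top at (246..298, 215..320), the rail flares at (243,165) and (319,165), the deck edges near x≈205/360 and its back edge at row 331. The vial is at (206,30). I'll measure these now.

```bash
cat > m.py <<'E'
from h import *
def cloud(d,C):
    K,R,o=C; v,u=np.indices(d.shape); z=d
    p=np.stack([(u-K[0,2])/K[0,0]*z,(v-K[1,2])/K[1,1]*z,z],-1)
    return p@R.T+o
def edge_pts(g,rows,c0,c1,sign):
    # subpixel position of strongest gradient of given sign along each row within c0..c1
    out=[]
    for r in rows:
        a,b=int(c0(r)),int(c1(r)); x=g[r,a:b].astype(float); dx=sign*np.gradient(x); i=int(np.argmax(dx))
        if 0<i<len(dx)-1 and dx[i]>0:
            den=dx[i-1]-2*dx[i]+dx[i+1]; o=0 if den==0 else .5*(dx[i-1]-dx[i+1])/den
            out.append([a+i+o,r])
    return np.array(out)
def fitl(P):
    vx,vy,x,y=cv2.fitLine(P[:,:2].astype(np.float32),cv2.DIST_HUBER,0,.01,.01).ravel()
    if vy<0: vx,vy=-vx,-vy
    return np.array([vx,vy]),np.array([x,y])
E
python3 - <<'E'
from m import *
im,d,C=load("w1"); g=cv2.GaussianBlur(cv2.cvtColor(im,cv2.COLOR_RGB2GRAY),(5,5),0)
P=cloud(d,C)
# depth checks
for n,(u,v) in dict(deck=(225,250),deck2=(330,250),bench=(120,230),rackrim=(294,280),railL=(240,60),railR=(322,90)).items(): print(n,P[v,u])
rows=[r for r in range(185,325,3)]
L=edge_pts(g,rows,lambda r:190,lambda r:235,-1); Rr=edge_pts(g,rows,lambda r:335,lambda r:380,1)
for E in(L,Rr):
    X=ray(C,E,12); v,p=fitl(X); res=(X[:,:2]-p)@[v[1],-v[0]]; print("deck edge ang",np.arctan2(v[0],v[1]),"x at y=0",p[0]-p[1]*v[0]/v[1],np.std(res))
cols=range(225,345,3)
B=edge_pts(g.T.copy(),cols,lambda r:322,lambda r:342,1)[:,::-1]
X=ray(C,B,12); print("back", np.polyfit(X[:,0],X[:,1],1), X[:,1].mean(),X[:,0].mean())
# rack by depth
m=(P[...,2]>57)&(P[...,2]<69)&(abs(P[...,0]-510)<80)&(P[...,1]<20)&(P[...,1]>-230)
Q=P[m][:,:2].astype(np.float32); r=cv2.minAreaRect(Q); print("rack depth rect",r,cv2.boxPoints(r))
hsv=cv2.cvtColor(im,cv2.COLOR_RGB2HSV); print(hsv[280,295],hsv[250,330],hsv[215,270],hsv[80,322],hsv[80,240])
crop=cv2.resize(im[195:335,215:365,::-1],None,fx=5,fy=4,interpolation=cv2.INTER_CUBIC); 
cv2.imwrite("pics/w1c.png",cv2.resize(im[200:330,225:325,::-1],None,fx=4.5,fy=4.5,interpolation=cv2.INTER_CUBIC))
cv2.imwrite("pics/w1r.png",cv2.resize(im[0:175,190:365,::-1],None,fx=3.4,fy=3.4,interpolation=cv2.INTER_CUBIC))
E
```

```text
deck [432.25  -88.891  11.798]
deck2 [575.52  -95.792  13.079]
bench [288.234 -56.7    -0.225]
rackrim [ 524.069 -110.866   63.668]
railL [474.501 147.793  15.27 ]
railR [567.814 110.512  15.187]
deck edge ang 0.038547833 x at y=0 414.06525 0.23817678260646194
deck edge ang 0.03982265 x at y=0 614.08765 0.19903457304222036
back [  -0.04  -204.627] -225.06851761074594 505.4175822515582
rack depth rect ((495.0303649902344, -95.39099884033203), (141.06272888183594, 64.11029815673828), 84.37671661376953) [[ 456.218 -162.442]
 [ 520.02  -168.724]
 [ 533.842  -28.34 ]
 [ 470.041  -22.058]]
[ 27  19 124] [36 14 89] [24 21 60] [ 60   6 175] [ 18  16 155]
```

View pics/w1c.png

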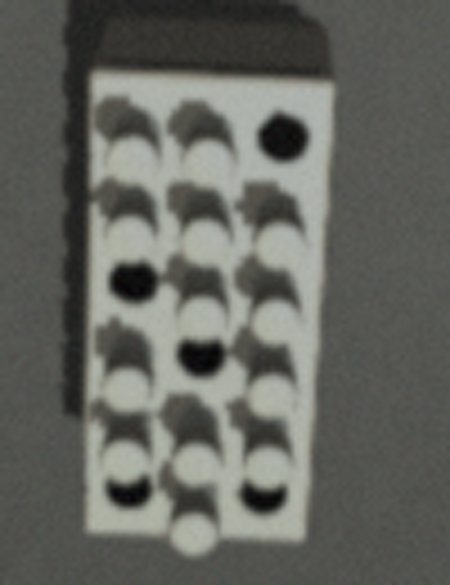

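View pics/w1r.png

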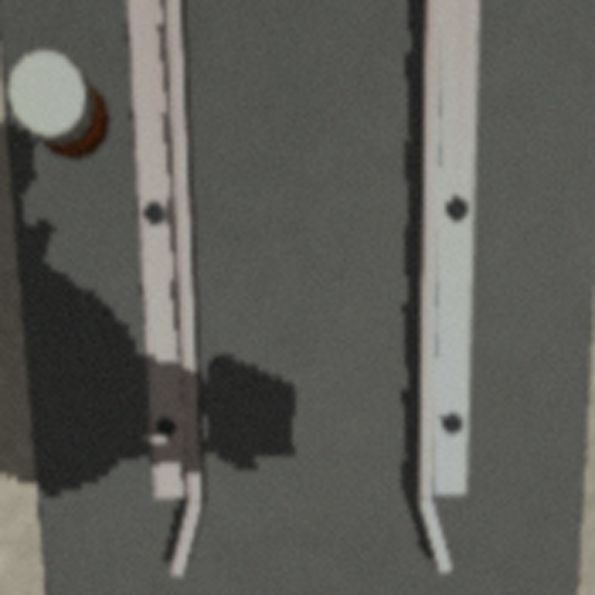

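Run:
```python
from m import *
im,d,C=load("w1"); g=cv2.GaussianBlur(cv2.cvtColor(im,cv2.COLOR_RGB2GRAY),(3,3),0)
rows=list(range(2,100,2))
L=edge_pts(g,rows,lambda r:240,lambda r:252,-1); R=edge_pts(g,rows,lambda r:308,lambda r:320,1)
a=0.0392
for n,E,z in(("L",L,30),("R",R,30),("Rbase",R,12)):
    X=ray(C,E,z); v,p=fitl(X); off=X[:,0]-(514.08+a*X[:,1]); print(n,np.arctan2(v[0],v[1]),np.median(off),np.std(off),X[:,1].min(),X[:,1].max())
# rail ends (flare start y=-21 tips) and foot end y=5
print(ray(C,[[243,168.5],[321,168]],30), ray(C,[[327,145]],15))
print("vial",ray(C,[[203.5,28]],57)," sampler frame later")
```

```text
L 0.038171966 -38.143051803521246 0.12450871534088973 105.90990939372118 202.02930621134368
R 0.039790943 38.1761856038853 0.16906062126074617 101.96338130996544 198.07914962721787
Rbase 0.039790228 39.75520126319077 0.17652402193106237 102.15238730321104 202.51131103026287
[[468.898  25.186  30.   ]
 [563.45   20.882  30.   ]] [[572.925  46.274  15.   ]]
vial [[444.999 174.253  57.   ]]  sampler frame later
```

Deck width, rack size and lane width (76.3) all check. Lane heading is 0.0392 rad, the mouth is at (515.8, 44.7), and the rack is 15 mm off to -x and turned 3.4°. Before going in, I'll check how the fingertip height depends on the opening.

```bash
python3 - <<'E'
from m import *
from plant import ctrl
for w in (85,72,30):
    if w<85: ctrl.gripper_to(w,20)
    s=sensors.read_state(); p,d,C=grab("wrist",f"f{w}")
    P=(cloud(d,C)-s['eef_pos'])@s['eef_rot']
    m=(d>0)&(d<320)&(abs(P[...,0])<14)&(P[...,2]>-20)&(P[...,2]<60)
    Q=P[m]; print(w,ctrl.tcp_to_tips,s['t'],s['grip_width'],"n",len(Q), Q[:,2].max() if len(Q) else None, np.percentile(Q,[1,99],axis=0) if len(Q) else None)
    for sg in(-1,1):
        q=Q[(Q[:,1]*sg>0)]; print(sg,len(q),q.min(0),q.max(0))
E
cd pics; python3 -c "
import cv2,numpy as np
cv2.imwrite('ff.png',np.hstack([cv2.imread(f'f{w}.png')[220:,130:430] for w in(72,30)]))"
```

```text
85 25.0 2.4 85.35137461703977 n 5177 12.468907627290879 [[ -8.974 -55.377 -19.79 ]
 [ 13.071  56.014  10.642]]
-1 2592 [-10.186 -56.343 -19.994] [ 13.434 -41.653  11.979]
1 2585 [-10.239  42.223 -19.997] [13.539 57.244 12.469]
72 25.0 2.7417 72.02385243417883 n 5067 17.530074558665525 [[ -8.972 -48.599 -19.652]
 [ 13.079  49.341  14.955]]
-1 2538 [ -9.982 -49.636 -19.979] [ 13.439 -35.167  17.53 ]
1 2529 [-10.019  35.761 -19.989] [13.403 50.273 16.874]
30 25.0 3.2667 29.902085336965907 n 4561 24.64977295435354 [[ -8.814 -32.153 -19.733]
 [ 13.725  32.83   21.143]]
-1 2283 [-10.22  -36.809 -19.994] [ 13.978 -14.469  24.65 ]
1 2278 [ -9.778  15.057 -20.   ] [13.986 37.567 23.971]
```

View pics/ff.png

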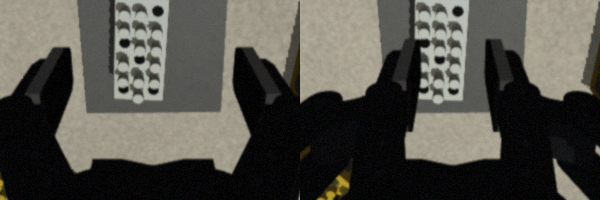

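Fingertips sit at 12/17.5/24.6 mm for openings of 85/72/30. Next I'll straddle the front part of the rack and nudge it onto the lane line.

```bash
cat >> m.py <<'E'
A=0.0392; O=np.array([515.83,44.7])
SX=np.array([np.cos(A),-np.sin(A)]); SY=np.array([np.sin(A),np.cos(A)])
def W(x,y,z): return np.r_[O+x*SX+y*SY,z]
def S(p): d=np.asarray(p)[...,:2]-O; return np.stack([d@SX,d@SY],-1)
def Rt(a=A): return np.c_[[np.sin(a),np.cos(a),0],[np.cos(a),-np.sin(a),0],[0,0,-1]]
def rack(d,C):
    P=cloud(d,C); s=S(P)
    m=(d>0)&(P[...,2]>57)&(P[...,2]<69)&(abs(s[...,0])<62)&(s[...,1]<75)&(s[...,1]>-260)
    m=cv2.morphologyEx(m.astype(np.uint8),cv2.MORPH_OPEN,np.ones((3,3)))
    n,l,st,_=cv2.connectedComponentsWithStats(m); k=1+np.argmax(st[1:,4])
    r=cv2.minAreaRect(s[l==k].astype(np.float32)); b=cv2.boxPoints(r)
    b=b[np.argsort(b[:,1])]; back=b[:2].mean(0); front=b[2:].mean(0)
    return dict(size=r[1],c=(back+front)/2,ang=np.arctan2(*(front-back)),front=front,back=back)
def st(tag=""):
    s=sensors.read_state(); print(tag,"t",round(s['t'],2),"s",S(s['eef_pos']),"z",round(s['eef_pos'][2],1),"F",s['force'],"w",round(s['grip_width'],1)); return s
E
python3 - <<'E'
from m import *
im,d,C=load("w1"); r=rack(d,C); print(r)
ar=A+r['ang']; c=r['c']; t=np.array([np.sin(r['ang']),np.cos(r['ang'])]); f=c+40*t; print(f)
ctrl.gripper_to(85,20)
ctrl.move_ptp(W(*f,150),Rt(ar)); st("above")
print(ctrl.move_l(W(*f,47),vel=80,threshold=8)); st("down")
ctrl.gripper_to(70); st("closed70")
E
```

```text
{'size': (140.97140502929688, 64.11029815673828), 'c': array([ -15.296, -140.844], dtype=float32), 'ang': np.float32(0.058944542), 'front': array([-11.144, -70.481], dtype=float32), 'back': array([ -19.448, -211.207], dtype=float32)}
[ -12.94  -100.914]
above t 4.67 s [ -11.641 -101.006] z 151.3 F [ 0.477 -0.331  0.779] w 85.0
False
down t 6.12 s [ -12.359 -101.045] z 47.6 F [-0.085  0.038  0.229] w 84.6
closed70 t 6.42 s [ -12.763 -100.946] z 47.3 F [0.153 0.151 0.454] w 69.8
```

Run:
```python
from m import *
print(ctrl.move_l(W(0.5,-101,47),Rt(),vel=20,threshold=12)); st("nudged")
ctrl.gripper_to(67,20); st("67")
ctrl.gripper_to(80); st()
ctrl.move_l(W(0.5,-101,150),vel=150)
ctrl.move_ptp(W(2,-35,300),Rt()); ctrl.hold(.2); st("look")
p,d,C=grab("wrist","w2"); print(rack(d,C))
```

```text
False
nudged t 7.24 s [   0.88  -101.175] z 47.0 F [0.033 1.28  0.082] w 70.3
67 t 7.46 s [   0.635 -101.153] z 47.3 F [-1.608 -0.277  2.328] w 67.2
 t 7.74 s [   0.963 -101.153] z 47.2 F [ 0.406 -0.967  0.764] w 80.4
look t 9.47 s [  0.76  -35.532] z 297.0 F [-0.211  0.577  0.571] w 80.1
{'size': (140.34356689453125, 63.9805793762207), 'c': array([  -5.43 , -144.536], dtype=float32), 'ang': np.float32(0.14378728), 'front': array([  4.625, -75.088], dtype=float32), 'back': array([ -15.485, -213.983], dtype=float32)}
```

View pics/w2.png

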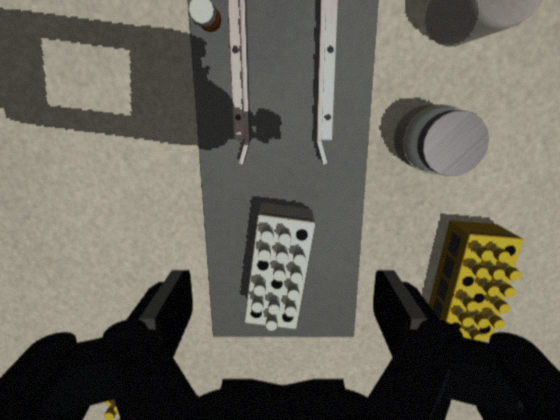

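The rack is now centred at the front station and turned 0.14 rad, as expected. Next I'll nudge the rear, then close gently at the middle.

Run:
```python
from m import *
im,d,C=load("w2"); r=rack(d,C); a=float(r['ang']); t=np.array([np.sin(a),np.cos(a)]); f=r['c']-48*t
ctrl.gripper_to(85,20)
ctrl.move_ptp(W(*f,140),Rt(A+a))
print(ctrl.move_l(W(*f,47),vel=80,threshold=8)); st("down")
ctrl.gripper_to(70)
print(ctrl.move_l(W(0.5,f[1],47),Rt(),vel=20,threshold=12)); st("nudged")
ctrl.gripper_to(67,20); st("67")
ctrl.gripper_to(80)
ctrl.move_l(W(0.5,f[1],140),vel=150)
ctrl.move_ptp(W(0,-35,300),Rt()); ctrl.hold(.2); st("look")
p,d,C=grab("wrist","w3"); print(rack(d,C))
```

```text
False
down t 11.96 s [ -11.735 -192.279] z 47.6 F [ 0.408  0.603 -0.365] w 85.3
False
nudged t 13.05 s [   0.422 -192.06 ] z 46.9 F [-1.384 -1.11   0.258] w 69.8
67 t 13.27 s [   0.173 -192.049] z 47.0 F [-3.026 -0.96   0.633] w 66.8
look t 15.42 s [ -0.643 -36.034] z 298.0 F [ 0.018 -0.896  0.158] w 80.1
{'size': (140.58018493652344, 63.93788146972656), 'c': array([   0.399, -144.675], dtype=float32), 'ang': np.float32(0.013935122), 'front': array([  1.379, -74.392], dtype=float32), 'back': array([  -0.58 , -214.959], dtype=float32)}
```

```bash
python3 - <<'E'
from m import *
ctrl.gripper_to(26,20)
ctrl.move_ptp(W(0,-255,120),Rt())
ctrl.move_l(W(0,-255,54),vel=80,threshold=8); st("down")
print(ctrl.move_l(W(0,-232,54),vel=40,threshold=5)); st("near")
print(ctrl.move_l(W(0,-180,54),vel=25,threshold=10)); st("pushed")
print(grab("wrist","w4")[1].min())
grab("scene","s4");
E
cd pics; python3 -c "
import cv2,numpy as np
cv2.imwrite('j4.png',np.hstack([cv2.imread('w4.png')[:,:], cv2.imread('s4.png')])[:, :].copy()); a=cv2.imread('j4.png'); cv2.imwrite('j4.png',cv2.resize(a,(800,300)))"
```

```text
down t 18.1 s [   0.458 -255.308] z 54.4 F [0.448 0.205 0.778] w 25.9
False
near t 18.82 s [   0.071 -231.91 ] z 54.1 F [-0.651 -0.014  0.81 ] w 26.1
False
pushed t 21.06 s [   0.027 -180.056] z 54.0 F [-0.662 -1.117 -0.886] w 26.2
0.0
```

View pics/j4.png

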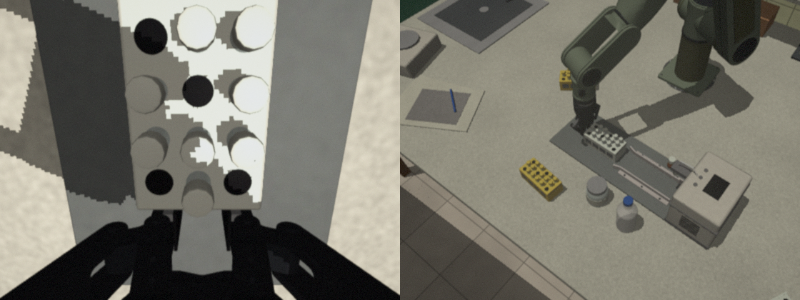

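The wrist view shows both fingertips on the trailing face and both rack sides, so I can measure in place.

```bash
cat >> m.py <<'E'
def rack_near(d,C):
    P=cloud(d,C); s=S(P); m=(d>0)&(P[...,2]>60)&(P[...,2]<67)&(abs(s[...,0])<50)
    s=s[m]; b=[];
    y0=np.percentile(s[:,1],1)
    for y in np.arange(y0+4,s[:,1].max()-3,4):
        q=s[abs(s[:,1]-y)<1.5,0]
        if len(q)>20 and 60<q.max()-q.min()<67: b.append([y,(q.max()+q.min())/2,q.max()-q.min()])
    b=np.array(b)
    k=np.polyfit(b[:,0],b[:,1],1); back=s[:,1].min()
    return dict(ang=k[0],back=back,x_back=np.polyval(k,back),x_front=np.polyval(k,back+140),w=np.median(b[:,2]),n=len(b))
E
python3 - <<'E'
from m import *
im,d,C=load("w4"); print(rack_near(d,C))
E
```

```text
{'ang': np.float64(-0.0010070719107196755), 'back': np.float64(-190.19827621412267), 'x_back': np.float64(-1.2710663396262851), 'x_front': np.float64(-1.4120564071270396), 'w': np.float64(63.95534320477873), 'n': 22}
```

```bash
python3 - <<'E'
from m import *
for y in (-130,-70):
    print(ctrl.move_l(W(0,y,54),vel=25,threshold=10)); st("pushed")
    p,d,C=grab("wrist","w5_%d"%-y); print(rack_near(d,C))
E
cd pics; python3 -c "
import cv2,numpy as np
cv2.imwrite('j5.png',cv2.imread('w5_70.png'))"
```

```text
False
pushed t 23.31 s [  -0.006 -130.012] z 54.0 F [ 0.543 -1.307  0.186] w 25.8
{'ang': np.float64(0.00015861500691284023), 'back': np.float64(-139.89415937296525), 'x_back': np.float64(-1.4724893490565603), 'x_front': np.float64(-1.4502832480887626), 'w': np.float64(63.950748561927455), 'n': 21}
False
pushed t 25.91 s [  0.006 -70.032] z 54.0 F [-0.471 -2.14   0.113] w 26.0
{'ang': np.float64(0.0030309219165394717), 'back': np.float64(-79.8772421030318), 'x_back': np.float64(-1.6653446539918473), 'x_front': np.float64(-1.2410155856763212), 'w': np.float64(64.04154233176588), 'n': 22}
```

View pics/j5.png

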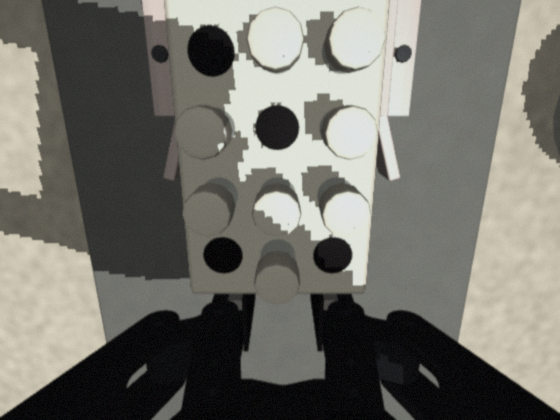

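```bash
python3 - <<'E'
from m import *
for y in (-20,36):
    print(ctrl.move_l(W(0,y,54),vel=25,threshold=10)); st("pushed")
    p,d,C=grab("wrist","w6_%d"%(y+100)); print(rack_near(d,C))
print(ctrl.move_l(W(0,56,54),vel=8,threshold=5)); st("end")
grab("wrist","w7"); grab("scene","s7"); grab("side","d7")
E
cd pics; python3 -c "
import cv2,numpy as np
a=np.hstack([cv2.imread(f) for f in('w7.png','d7.png')]); cv2.imwrite('j7.png',cv2.resize(a,(800,300)))"
```

```text
False
pushed t 28.11 s [  0.006 -20.021] z 54.0 F [-0.378 -1.826  0.354] w 25.9
{'ang': np.float64(-0.00040733147671720383), 'back': np.float64(-30.312043559701518), 'x_back': np.float64(-1.367613684496339), 'x_front': np.float64(-1.4246400912367474), 'w': np.float64(63.99711437265465), 'n': 22}
False
pushed t 30.55 s [-0.018 35.985] z 54.0 F [-0.756 -3.51   1.065] w 25.8
{'ang': np.float64(-0.0007638751844209867), 'back': np.float64(26.215442390430145), 'x_back': np.float64(-1.3355411251187825), 'x_front': np.float64(-1.4424836509377208), 'w': np.float64(63.93131032605887), 'n': 21}
True
end t 32.01 s [-0.408 46.203] z 53.6 F [ 0.009 -0.574 -0.329] w 26.1
```

View pics/j7.png

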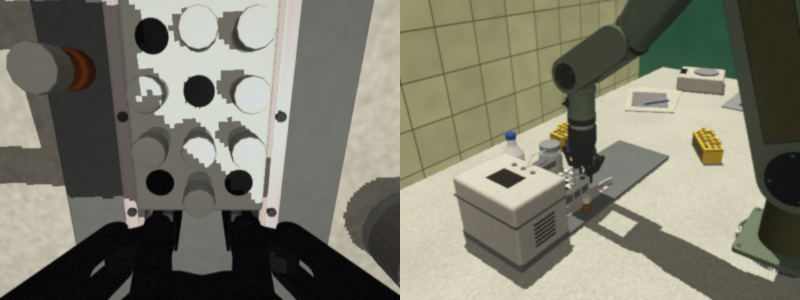

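Run:
```python
from m import *
ctrl.hold(.2); st()
print(ctrl.move_l(W(0,54,54),vel=8,threshold=8)); st("end2")
ctrl.hold(.2); st()
```

```text
t 32.36 s [-0.62  45.389] z 53.4 F [-0.161  0.224  0.488] w 25.9
True
end2 t 32.88 s [-0.691 46.197] z 53.2 F [-1.132 -0.3    0.174] w 26.0
 t 33.08 s [-1.409 46.155] z 52.7 F [ 0.417 -0.65  -0.04 ] w 25.9
```

It stopped twice at the same place. I'll back off and inspect.

```bash
python3 - <<'E'
from m import *
ctrl.move_l(W(0,15,54),vel=60)
ctrl.move_l(W(0,-20,200),vel=150)
ctrl.move_ptp(W(0,-30,310),Rt()); ctrl.hold(.3); st()
p,d,C=grab("wrist","w8"); print(rack(d,C)); grab("scene","s8")
E
cd pics; python3 -c "
import cv2,numpy as np
a=cv2.imread('w8.png')[:200,150:420]; b=cv2.imread('s8.png')[190:310,290:452]
cv2.imwrite('j8.png',np.hstack([cv2.resize(a,(540,400)),cv2.resize(b,(540,400))])[:, :]); x=cv2.imread('j8.png'); cv2.imwrite('j8.png',cv2.resize(x,(800,296)))"
```

```text
t 35.71 s [ -0.795 -29.815] z 308.2 F [ 0.012 -0.002  0.076] w 26.0
{'size': (15.111254692077637, 63.68302536010742), 'c': array([-1.057, 66.771], dtype=float32), 'ang': np.float32(0.0004808998), 'front': array([-1.053, 74.327], dtype=float32), 'back': array([-1.061, 59.216], dtype=float32)}
```

View pics/j8.png

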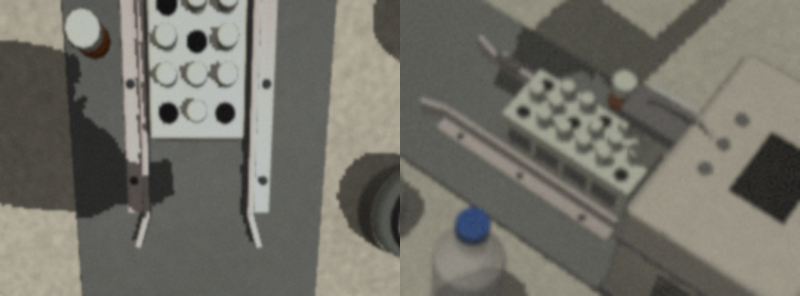

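Run:
```python
from m import *
ctrl.finish_job(); st()
```

```text
the job is handed in; nothing more can be done
the job is handed in; nothing more can be done
```

The rack is loaded: its front end is home against the end stop and the job is handed in, at about 36 s of the 64 s allowed. The rack stayed flat on the deck throughout.

- **Lining up:** Before aligning, the rack was 15 mm off the lane line and turned 3.4°. I straddled it with open fingers, nudged the front and then the rear sideways, and got it to 0.4 mm off and 0.8°. I then pushed it down the lane with two fingertips on its trailing face, at about 25 mm/s and 8 mm/s at the end. The rack sat about 1.4 mm off centre in the lane, leaving roughly 4.5 mm to the near rail.
- **Home:** Two slow pushes both stopped at the same place, at force rises of 5 N and 8 N, against about 2–3 N of sliding friction. In the final picture the trailing end is at y = 59.2 mm against an ideal 60. That 0.8 mm is about the uncertainty of my lane-mouth position, since the flare tips also measured 0.3–0.9 mm short.
- **Clear of everything:** The rack's final heading error is under 0.1°. The pictures show no contact with either rail. The vial, jar and bottle looked undisturbed, but I did not measure their positions again. The arm was well above the rack when I handed the job in.
- **What disagreed:**
  - The trailing-end position from the close-up pictures during the push was wrong, probably because it picked up the fingers, so I used only its sideways and heading values.
  - My rack measurement in the last picture covered only the last 15 mm of the rack.
  - After the force stops the arm drifted 1–2 mm while still near the rack.

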